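# Take the rock out of a printing jig plate

## Robot

A 6-joint arm with a two-finger parallel gripper is mounted at the origin on the work surface. World frame = base frame: x ahead of the robot, y to its left, z up, the work surface at z = 0. Lengths are in m, angles in degrees, forces in N, time in s.
With the tool pointing down it reaches from about 0.4 to 0.825 m from the base axis. Payload 7 kg.
Tool frame: the origin (TCP) lies on the centre line of the jaws, within the pads' length; the fingertips stand 11 mm ahead of it and the grasp point (between the pads) lies 8 mm behind it; z points along the fingers, y is the line along which they close (so a half turn about z gives the same grasp; the last joint's range is limited). The gripper opens to 88 mm and grips with 3 to 60 N. Pads are 19 mm wide; open, the fingers measure 130 mm over their backs; the gripper's body (78 mm by 193 mm) begins 47 mm behind the grasp point.
Start: joints at [79.704, 20.546, 0.682, 0, -70.136, -16.507], TCP at [0.304, 0.602, 0.215] pointing down, gripper open.
Joint ranges: [-176.03, 176.03], [-82.01, 121.73], [-58.28, 71.71], [-173.87, 95.51], [-174.79, -0.11], [-173.66, 173.66]. Speed limits (degrees/s): [136.94, 136.94, 172.46, 180, 180, 180].

## Interface

Orientations are given as [roll, pitch, yaw] about the fixed x, y, z axes, in that order (R = Rz(yaw) Ry(pitch) Rx(roll)).
In Python, from plant import r, capture, camera_model, job gives the robot as it stands.
- The arm moves only by the tool drive_tool, never from a script. Its argument "increments" is a list that holds one entry, the list of rows, each a list of 5 numbers: the gripper's target within -1 to 1 (fully open at 1, half-way at 0, shut at -1), then the shift along the tool's x, y, z scaled (see below), then the turn about the tool's z scaled (see below). In form: [[[gripper, tx, ty, tz, roll], ...]]. A call has 1 to 5 rows; each row is the pose to reach, as a shift and turn from the pose commanded when the call began, along the tool's axes at that moment, turning the shorter way round; what a row does not reach only later rows make up. The controller multiplies each number of a shift by 120 mm and each number of a turn by 360 degrees. A row lasts 1/8 s, in which the tool goes at most 62.5 mm and 10.7 degrees, less where a joint would pass 70% of its speed; a pose out of reach is approached as far as the arm can. A call with a number of a shift or a turn outside -1 to 1 is refused whole. A call with a gripper value outside its range is refused whole. The fingers move at their own pace and stop on an object; "squeeze" is the grip in N (left out, the last holds). Time passes only in rows, so rows that repeat a pose let the fingers close. It gives the time, the measured TCP pose, the force, the opening and the grip force at its end, in the units of the state.
- r.get_state(): the state, without advancing time (a new reading comes with each control period).
- capture(name): name is "side" or "top" or "wrist"; returns the picture (420x560x3 uint8, red, green, blue); there is no depth.
- camera_model(name): a dict with "camera_matrix" (3x3 intrinsics, pixels), "rvec" (rotation vector, rad) and "tvec" (3), from world to camera coordinates, as OpenCV has them. Camera axes: x right, y down, z forward; pixel columns grow to the right and rows downward; lengths in m; the calibration is good to about 2 mm. A picture is of the moment at which its call begins: read the wrist's pose just before it. camera_model takes no time and is no camera call; for the wrist camera it gives the pose at the moment of the call.
- job.close_job(): hands the job in; it is judged then, once.
The state is a dict: "time_s": time; "joints": joint angles; "qd": joint speeds; "joint_torque": joint torques, N m; "tcp_pos": TCP position; "eef_rot": TCP orientation; "contact_force": force on the tool from outside, world axes, zero at the start; "moment": the same for the moment, N m; "gripper_width": finger opening in m; "gripper_force": force on a finger pad.
Only numpy, scipy, OpenCV 4.12 (cv2) and the standard library are available. Lean on these libraries where they do the work, as an engineer would, in place of code of your own. Each camera call takes 0.05 s, during which the arm holds its last target. There are 200 camera calls.

## Task

Press down on the corner bosses of the loose jig plate, one after another, until you find the corner that rocks; then press down the shim tab beside that corner until it lies flat on the bed. Leave the other three tabs standing as they are, and only press: do not lift the plate or push it out of place, and leave the jar, ink cup and pad alone.

Things in the scene. Friction and masses are not known exactly. Their poses are not given: they have to be found in the camera images.
- bed: the printer's red bed, a fixed block 200 x 272 mm and 30 mm high, standing on the table; origin at the centre of its underside, z up, x across its 200 mm side, y across its 272 mm side (towards the tabs)
- plate: loose aluminium jig plate (1 kg, 150 mm in x, 140 mm in y, 8 mm thick), level on four small rests, its underside 12 mm above the bed. Origin at the centre of its underside, axes parallel to the bed's. A wooden nest 56 x 50 x 6 mm is fixed in the middle of its top, a round steel boss (24 mm across, 6 mm high) in each corner. One corner, any of the four, is slack; it does not show
- corner_a (a point): centre of the top of the left front corner boss of the plate, at x -55, y 50, z 14 mm from the plate's origin, 56 mm above the table, right over its rest (left = bed +y, rear = bed +x). Press here to feel: a slack corner gives at 2.5 N, has sunk 2 to 3 mm at about 9 N and comes back when released; a firm one stays (feel with 10 to 15 N)
- corner_b (a point): centre of the top of the left rear corner boss of the plate, at x 55, y 50, z 14 mm from the plate's origin, 56 mm above the table, right over its rest (left = bed +y, rear = bed +x). Press here to feel: a slack corner gives at 2.5 N, has sunk 2 to 3 mm at about 9 N and comes back when released; a firm one stays (feel with 10 to 15 N)
- corner_c (a point): centre of the top of the right rear corner boss of the plate, at x 55, y -50, z 14 mm from the plate's origin, 56 mm above the table, right over its rest (left = bed +y, rear = bed +x). Press here to feel: a slack corner gives at 2.5 N, has sunk 2 to 3 mm at about 9 N and comes back when released; a firm one stays (feel with 10 to 15 N)
- corner_d (a point): centre of the top of the right front corner boss of the plate, at x -55, y -50, z 14 mm from the plate's origin, 56 mm above the table, right over its rest (left = bed +y, rear = bed +x). Press here to feel: a slack corner gives at 2.5 N, has sunk 2 to 3 mm at about 9 N and comes back when released; a firm one stays (feel with 10 to 15 N)
- shim_a (a joint): the left front shim, a hinged steel leaf belonging to corner_a: 0 = its tab fully raised (23 degrees up), 0.40 rad = flat. At the start 0 to 0.05. A stiff hinge: it stays where it is left; about 6 N on the tab moves it. Pressed flat, its inner end fills the gap under the plate's corner. It goes flat only at the slack corner; at a firm corner it jams at about 0.2 rad and stays bent there
- shim_b (a joint): the left rear shim, a hinged steel leaf belonging to corner_b: 0 = its tab fully raised (23 degrees up), 0.40 rad = flat. At the start 0 to 0.05. A stiff hinge: it stays where it is left; about 6 N on the tab moves it. Pressed flat, its inner end fills the gap under the plate's corner. It goes flat only at the slack corner; at a firm corner it jams at about 0.2 rad and stays bent there
- shim_c (a joint): the right rear shim, a hinged steel leaf belonging to corner_c: 0 = its tab fully raised (23 degrees up), 0.40 rad = flat. At the start 0 to 0.05. A stiff hinge: it stays where it is left; about 6 N on the tab moves it. Pressed flat, its inner end fills the gap under the plate's corner. It goes flat only at the slack corner; at a firm corner it jams at about 0.2 rad and stays bent there
- shim_d (a joint): the right front shim, a hinged steel leaf belonging to corner_d: 0 = its tab fully raised (23 degrees up), 0.40 rad = flat. At the start 0 to 0.05. A stiff hinge: it stays where it is left; about 6 N on the tab moves it. Pressed flat, its inner end fills the gap under the plate's corner. It goes flat only at the slack corner; at a firm corner it jams at about 0.2 rad and stays bent there
- shim_a_top (a point): place to press on the upper face of the left front shim's tab (28 mm wide, 45 mm long from the hinge to its free end, 3 mm thick, at the bed's left (+y) side beside corner_a): 33 mm out from the hinge, whose axis lies along the bed's x at x -55, y 85 mm, 33.5 mm above the table. When the tab is flat this point is 35 mm above the table and at bed y 118 mm
- shim_b_top (a point): place to press on the upper face of the left rear shim's tab (28 mm wide, 45 mm long from the hinge to its free end, 3 mm thick, at the bed's left (+y) side beside corner_b): 33 mm out from the hinge, whose axis lies along the bed's x at x 55, y 85 mm, 33.5 mm above the table. When the tab is flat this point is 35 mm above the table and at bed y 118 mm
- shim_c_top (a point): place to press on the upper face of the right rear shim's tab (28 mm wide, 45 mm long from the hinge to its free end, 3 mm thick, at the bed's right (-y) side beside corner_c): 33 mm out from the hinge, whose axis lies along the bed's x at x 55, y -85 mm, 33.5 mm above the table. When the tab is flat this point is 35 mm above the table and at bed y -118 mm
- shim_d_top (a point): place to press on the upper face of the right front shim's tab (28 mm wide, 45 mm long from the hinge to its free end, 3 mm thick, at the bed's right (-y) side beside corner_d): 33 mm out from the hinge, whose axis lies along the bed's x at x -55, y -85 mm, 33.5 mm above the table. When the tab is flat this point is 35 mm above the table and at bed y -118 mm
- jar: closed jar, 56 mm across, 85 mm high; stands loose on the table beside the bed; origin at the centre of its underside; leave it alone
- ink_cup: closed steel ink cup, 76 mm across, 42 mm high; stands loose on the table beside the bed; origin at the centre of its underside; leave it alone
- pad: black rubber printing pad, a dome 52 mm across, 42 mm high; stands loose on the table beside the bed; origin at the centre of its underside; leave it alone
Not all that is in view belongs to the job. There is more than one size of the plate; the one meant has the size given above.

How it is judged:
By the outcome, as a careful person would: the job done as asked, in the order asked, and still so for the second after the job is handed in, with the robot touching nothing.
It also fails if it takes over 51 s, if anything falls off the work surface, if the arm or the gripper's body presses on something with over 40 N, if the wrist force passes 120 N, or if a joint passes its speed limit or range.

## Working session

There is one attempt and no reset: what is moved stays moved. The work goes in short steps, Python scripts to look and compute and a tool call to move; the robot and the scene stay as the last step left them, time stands still between calls to the robot, and variables do not carry over. Pictures are saved under pics/ and viewed, at most 10 in all, crops included, and the job is handed in when it is done.

Besides the shell and the picture viewer there is one more tool, called as name([rows], argument=value, ...), one row to a line, values as JSON. drive_tool: Moves the arm, as the interface text tells. Its arguments: {"type":"object","properties":{"increments":{"type":"array"},"squeeze":{"type":"number"}},"required":["increments"]}

```bash
mkdir -p pics; python3 - <<'E'
from plant import r,capture,camera_model
import cv2
print(r.get_state())
for n in("top","side"):
    cv2.imwrite(f"pics/{n}0.png",capture(n)[:,:,::-1]); print(n,camera_model(n))
E
```

```text
{'time_s': 0.0, 'joints': array([ 7.97040235e+01,  2.05925149e+01,  6.36158949e-01, -2.16457334e-02,
       -7.01376218e+01, -1.65066672e+01]), 'qd': array([ 0.00862211, -0.00552281, -0.02957994, -0.10817233, -0.00327617,
       -0.02568523]), 'joint_torque': array([ 1.89504637e-03, -5.82719493e+01,  2.93047714e+01,  6.99716493e+00,
        7.00741162e-03, -1.53486058e-04]), 'tcp_pos': array([0.30416054, 0.60202266, 0.21372385]), 'eef_rot': array([ 1.79904113e+02, -7.19450519e-03, -2.68100087e+01]), 'contact_force': array([ 0.40017946, -0.4490478 ,  0.44512166]), 'moment': array([0.00948671, 0.0093982 , 0.02570207]), 'gripper_force': 0.0, 'gripper_width': 0.08758322661939072}
top {'camera_matrix': array([[477.34514046,   0.        , 275.94547111],
       [  0.        , 477.34514046, 203.60608732],
       [  0.        ,   0.        ,   1.        ]]), 'rvec': array([ 2.11233211, -2.14585731,  0.14667238]), 'tvec': array([0.05605147, 0.50139049, 1.01861598])}
side {'camera_matrix': array([[432.55820022,   0.        , 282.2878042 ],
       [  0.        , 432.55820022, 204.46188579],
       [  0.        ,   0.        ,   1.        ]]), 'rvec': array([ 2.02695916, -0.7984529 ,  0.40079701]), 'tvec': array([-0.33357951,  0.24561743,  0.8021684 ])}
```

View pics/top0.png

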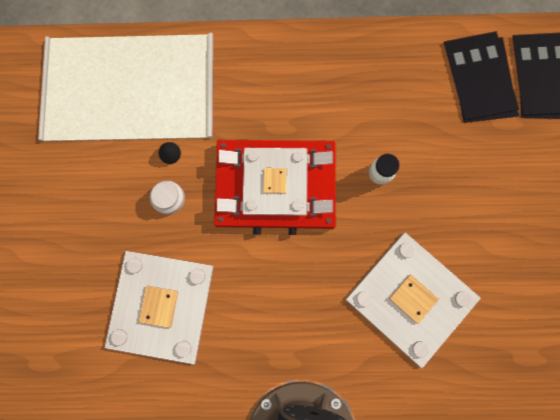

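View pics/side0.png

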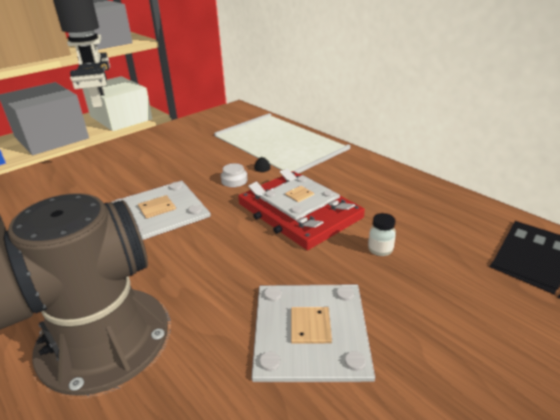

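The plate meant is the small one on the red bed (275,182). The large plates at (160,307) and (413,300) are about 190–200 mm, so they are too big. Next I'll measure the bed and bosses and view one enlarged crop.

```bash
cat > h.py <<'E'
import numpy as np,cv2
from plant import r,capture,camera_model
def ray(n,uv,z,m=None):
    m=m or camera_model(n); R=cv2.Rodrigues(m["rvec"])[0]; t=m["tvec"]
    uv=np.atleast_2d(np.float64(uv)); d=np.c_[(uv-m["camera_matrix"][:2,2])/m["camera_matrix"][0,0],np.ones(len(uv))]@R
    c=-R.T@t; return c+d*((z-c[2])/d[:,2])[:,None]
def proj(n,P,m=None):
    m=m or camera_model(n); return cv2.projectPoints(np.float64(P),m["rvec"],m["tvec"],m["camera_matrix"],None)[0][:,0]
E
python3 - <<'E'
from h import *
im=cv2.imread("pics/top0.png"); h=cv2.cvtColor(im,cv2.COLOR_BGR2HSV)
m=((h[...,0]<5)|(h[...,0]>174))&(h[...,1]>200)&(h[...,2]>80); m=m.astype(np.uint8)
c=max(cv2.findContours(m,0,2)[0],key=cv2.contourArea); hull=cv2.convexHull(c)
p=ray("top",hull[:,0],.03)[:,:2]; 
print(cv2.minAreaRect(np.float32(p*1000)))
w=((h[...,1]<40)&(h[...,2]>140)).astype(np.uint8); w[:130]=0;w[232:]=0;w[:,:205]=0;w[:,345:]=0
for c in cv2.findContours(w,0,2)[0]:
    if cv2.contourArea(c)>40: print("grey",np.round(cv2.minAreaRect(np.float32(ray("top",c[:,0],.05)[:,:2]*1000)),1) if 0 else cv2.minAreaRect(np.float32(ray("top",c[:,0],.05)[:,:2]*1000)))
cr=cv2.resize(im[130:240,200:350],None,fx=5,fy=5,interpolation=cv2.INTER_CUBIC); cv2.imwrite("pics/crop.png",cr)
E
```

```text
((551.0545654296875, 50.837249755859375), (267.5667724609375, 200.57008361816406), 88.10250854492188)
grey ((492.483642578125, -53.98802185058594), (37.43284225463867, 24.396026611328125), 88.98844909667969)
grey ((499.9842834472656, 156.46255493164062), (40.665950775146484, 25.770126342773438), 85.17622375488281)
grey ((600.58935546875, -57.184776306152344), (38.004703521728516, 25.19598388671875), 88.85482025146484)
grey ((609.216796875, 152.75186157226562), (41.944549560546875, 25.61874771118164), 82.34769439697266)
grey ((552.633544921875, 49.83037567138672), (145.49288940429688, 148.79039001464844), 87.61368560791016)
```

View pics/crop.png

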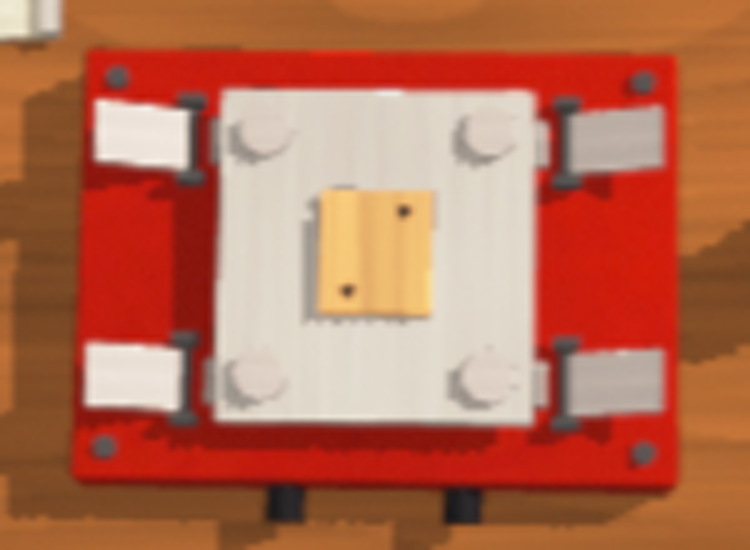

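Bed centre is about (552, 50) mm and its yaw about -1.9°. Bosses sit at crop pixels (262,135), (488,135), (258,380) and (487,380), and there are four tabs. I'll move above corner_a with the fingers shut.

drive_tool([
  [[-1, 0.33, 0.3, 0, 0], [-1, 0.66, 0.6, 0, 0], [-1, 1, 0.9, 0, 0], [-1, 1, 0.9, 0, 0]],
], squeeze=5)

```text
time_s: 0.6
tcp_pos: [0.3636, 0.4488, 0.215]
eef_rot: [180.0, 0.0, -27.0]
contact_force: [-0.0, 0.4, 0.5]
gripper_width: 0.0536
gripper_force: 0.0
```

drive_tool([
  [[-1, 0.33, 0.3, 0, 0], [-1, 0.66, 0.6, 0, 0], [-1, 1, 0.9, 0, 0], [-1, 1, 0.9, 0, 0]],
])

```text
time_s: 1.1
tcp_pos: [0.4218, 0.2991, 0.2147]
eef_rot: [180.0, 0.0, -27.0]
contact_force: [-0.1, 0.9, 0.6]
gripper_width: 0.0133
gripper_force: 0.0
```

drive_tool([
  [[-1, 0.33, 0.3, 0, 0], [-1, 0.66, 0.6, 0, 0], [-1, 1, 0.9, 0, 0], [-1, 1, 0.9, 0, 0]],
])

```text
time_s: 1.6
tcp_pos: [0.4804, 0.1491, 0.2144]
eef_rot: [180.0, 0.0, -27.0]
contact_force: [0.7, -0.3, 0.4]
gripper_width: 0.0006
gripper_force: 0.0
```

drive_tool([
  [[-1, 0.325, 0.29, 0.2, 0.03], [-1, 0.325, 0.29, 0.2, 0.06], [-1, 0.325, 0.29, 0.2, 0.09], [-1, 0.325, 0.29, 0.2, 0.12], [-1, 0.325, 0.29, 0.2, 0.148]],
])

```text
time_s: 2.22
tcp_pos: [0.4989, 0.1038, 0.1904]
eef_rot: [180.0, 0.0, -80.4]
contact_force: [0.1, -0.0, -0.2]
gripper_width: 0.0007
gripper_force: 0.0
```

drive_tool([
  [[-1, 0, 0, 0, 0.028], [-1, 0, 0, 0, 0.033], [-1, 0, 0, 0, 0.033]],
])

```text
time_s: 2.6
tcp_pos: [0.4988, 0.1031, 0.1905]
eef_rot: [180.0, -0.0, -91.7]
contact_force: [0.0, -0.1, -0.1]
gripper_width: 0.0003
gripper_force: 0.0
```

```bash
python3 - <<'E'
from h import *
m=camera_model("wrist"); im=capture("wrist")[:,:,::-1].copy()
th=np.radians(-1.9);R=np.array([[np.cos(th),-np.sin(th)],[np.sin(th),np.cos(th)]])
for (x,y,z) in [(-55,50,56),(55,50,56),(55,-50,56),(-55,-50,56),(-55,118,48),(55,118,48),(55,-118,48),(-55,-118,48)]:
    q=np.r_[R@[x,y]+[552,50],z]/1000; u=proj("wrist",[q],m)[0]; print(x,y,np.round(q,4),u.round(0))
    cv2.drawMarker(im,tuple(int(v) for v in np.clip(u,-2000,2000)),(0,0,255),0,12,1)
cv2.imwrite("pics/w1.png",im)
E
```

```text
-55 50 [0.4987 0.1018 0.056 ] [281. 198.]
55 50 [0.6086 0.0981 0.056 ] [159. 198.]
55 -50 [ 0.6053 -0.0018  0.056 ] [149.  80.]
-55 -50 [0.4954 0.0019 0.056 ] [281.  81.]
-55 118 [0.5009 0.1698 0.048 ] [280. 264.]
55 118 [0.6109 0.1661 0.048 ] [168. 264.]
55 -118 [ 0.6031 -0.0698  0.048 ] [145.  -8.]
-55 -118 [ 0.4931 -0.0661  0.048 ] [281.  -8.]
```

View pics/w1.png

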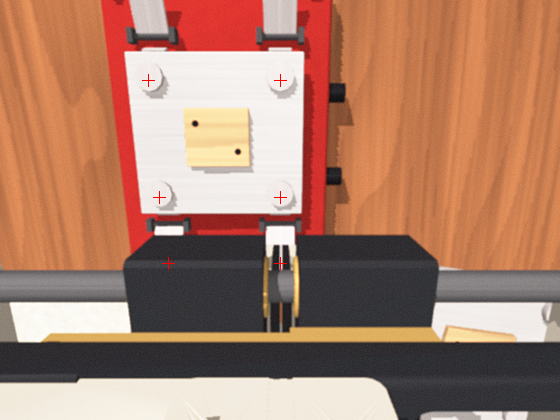

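The wrist view shows the markers within about 2 mm of all four bosses, at (281,196), (161,193), (151,77) and (281,77). I'll descend at corner_a.

drive_tool([
  [[-1, 0.02, 0, 0.5, 0], [-1, 0.02, 0, 0.97, 0], [-1, 0.02, 0, 0.99, 0], [-1, 0.02, 0, 0.99, 0]],
])

```text
time_s: 3.15
tcp_pos: [0.4998, 0.1004, 0.0733]
eef_rot: [-179.9, 0.0, -91.9]
contact_force: [0.3, 0.2, 0.7]
gripper_width: 0.0003
gripper_force: 0.0
```

drive_tool([
  [[-1, 0, 0, 0.01, 0], [-1, 0, 0, 0.02, 0], [-1, 0, 0, 0.025, 0], [-1, 0, 0, 0.025, 0]],
])

```text
time_s: 3.65
tcp_pos: [0.4988, 0.0999, 0.0692]
eef_rot: [-180.0, 0.0, -92.0]
contact_force: [0.8, -0.3, -0.7]
gripper_width: 0.0006
gripper_force: 0.0
```

drive_tool([
  [[-1, 0, 0, 0.008, 0], [-1, 0, 0, 0.008, 0]],
])

```text
time_s: 3.9
tcp_pos: [0.4986, 0.0998, 0.0678]
eef_rot: [180.0, -0.0, -92.0]
contact_force: [-0.3, 0.3, 0.4]
gripper_width: 0.0007
gripper_force: 0.0
```

drive_tool([
  [[-1, 0, 0, 0.008, 0], [-1, 0, 0, 0.008, 0]],
])

```text
time_s: 4.15
tcp_pos: [0.4985, 0.0998, 0.0668]
eef_rot: [180.0, -0.0, -92.0]
contact_force: [0.0, -0.9, -0.5]
gripper_width: 0.0002
gripper_force: 0.0
```

drive_tool([
  [[-1, 0, 0, 0.006, 0], [-1, 0, 0, 0.006, 0]],
])

```text
time_s: 4.4
tcp_pos: [0.4986, 0.0999, 0.0662]
eef_rot: [180.0, -0.0, -92.0]
contact_force: [-0.7, 0.4, -0.7]
gripper_width: 0.0002
gripper_force: 0.0
```

drive_tool([
  [[-1, 0, 0, 0.006, 0], [-1, 0, 0, 0.006, 0]],
])

```text
time_s: 4.65
tcp_pos: [0.4986, 0.0999, 0.0655]
eef_rot: [180.0, -0.0, -92.0]
contact_force: [0.5, -1.1, -0.3]
gripper_width: 0.0006
gripper_force: 0.0
```

drive_tool([
  [[-1, 0, 0, 0.006, 0], [-1, 0, 0, 0.006, 0]],
])

```text
time_s: 4.9
tcp_pos: [0.4986, 0.0999, 0.0647]
eef_rot: [180.0, -0.0, -92.0]
contact_force: [-0.6, 0.3, -1.1]
gripper_width: 0.0007
gripper_force: 0.0
```

drive_tool([
  [[-1, 0, 0, 0.008, 0], [-1, 0, 0, 0.008, 0]],
])

```text
time_s: 5.15
tcp_pos: [0.4986, 0.0999, 0.0637]
eef_rot: [180.0, -0.0, -92.0]
contact_force: [0.4, 0.3, 0.0]
gripper_width: 0.0003
gripper_force: 0.0
```

drive_tool([
  [[-1, 0, 0, 0.008, 0], [-1, 0, 0, 0.008, 0]],
])

```text
time_s: 5.4
tcp_pos: [0.4986, 0.0999, 0.0628]
eef_rot: [180.0, -0.0, -92.0]
contact_force: [0.6, -1.1, -0.1]
gripper_width: 0.0007
gripper_force: 0.0
```

```bash
python3 - <<'E'
from h import *
print(r.get_state()["contact_force"],r.get_state()["moment"])
a=capture("side")[:,:,::-1][130:250,220:380]; b=capture("wrist")[:,:,::-1][0:300,130:430]
a=cv2.resize(a,(480,360),interpolation=2); b=cv2.resize(b,(320,320)); b=cv2.copyMakeBorder(b,0,40,0,0,0)
cv2.imwrite("pics/s2.png",np.hstack([a,b]))
E
```

```text
[ 0.61595919 -1.06688094 -0.08511278] [0.07845241 0.00293117 0.02081324]
```

View pics/s2.png

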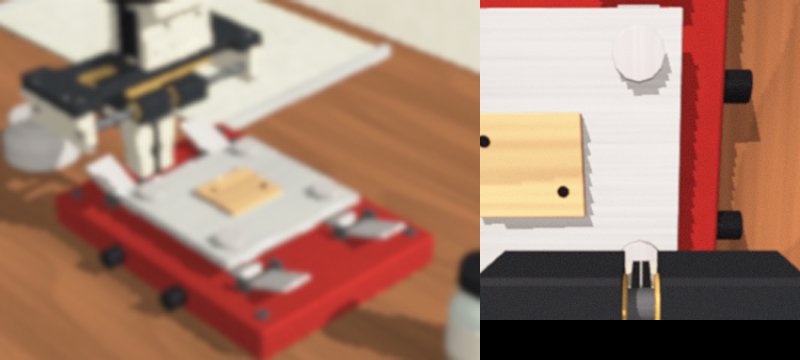

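The side view shows the closed fingers right over boss a at (150,170), not yet touching. I'll keep stepping down.

drive_tool([
  [[-1, 0, 0, 0.008, 0], [-1, 0, 0, 0.008, 0]],
])

```text
time_s: 5.75
tcp_pos: [0.4986, 0.0998, 0.0618]
eef_rot: [180.0, -0.0, -92.0]
contact_force: [-0.9, 0.1, -0.5]
gripper_width: 0.0008
gripper_force: 0.0
```

drive_tool([
  [[-1, 0, 0, 0.008, 0], [-1, 0, 0, 0.008, 0]],
])

```text
time_s: 6.0
tcp_pos: [0.4986, 0.0999, 0.0609]
eef_rot: [180.0, -0.0, -92.0]
contact_force: [-0.3, -0.6, 1.3]
gripper_width: 0.0007
gripper_force: 0.0
```

drive_tool([
  [[-1, 0, 0, 0.008, 0], [-1, 0, 0, 0.008, 0]],
])

```text
time_s: 6.25
tcp_pos: [0.4986, 0.0999, 0.0599]
eef_rot: [180.0, -0.0, -92.0]
contact_force: [-0.1, 0.5, -0.3]
gripper_width: 0.0003
gripper_force: 0.0
```

drive_tool([
  [[-1, 0, 0, 0.006, 0], [-1, 0, 0, 0.006, 0]],
])

```text
time_s: 6.5
tcp_pos: [0.4986, 0.0999, 0.0592]
eef_rot: [180.0, -0.0, -92.0]
contact_force: [0.2, 0.6, -0.2]
gripper_width: 0.0004
gripper_force: 0.0
```

```bash
python3 - <<'E'
from h import *
s=r.get_state(); print(s["contact_force"],s["joint_torque"].round(2))
im=capture("side")[:,:,::-1].copy(); x0,y0=235,150
cr=cv2.resize(im[y0:y0+80,x0:x0+100],None,fx=8,fy=7.5,interpolation=2)
t=s["tcp_pos"]
for dz,c in((.011,(0,0,255)),(.003,(255,0,0))):
  for ox in(-.021,0,.021):
    u=proj("side",[t+[ox,0,-dz]])[0]; cv2.drawMarker(cr,(int((u[0]-x0)*8),int((u[1]-y0)*7.5)),c,1,16,2)
cv2.imwrite("pics/s3.png",cr)
E
```

```text
[ 0.23107182  0.62011217 -0.21970402] [  0.   -41.95  21.68   5.18  -0.     0.  ]
```

View pics/s3.png

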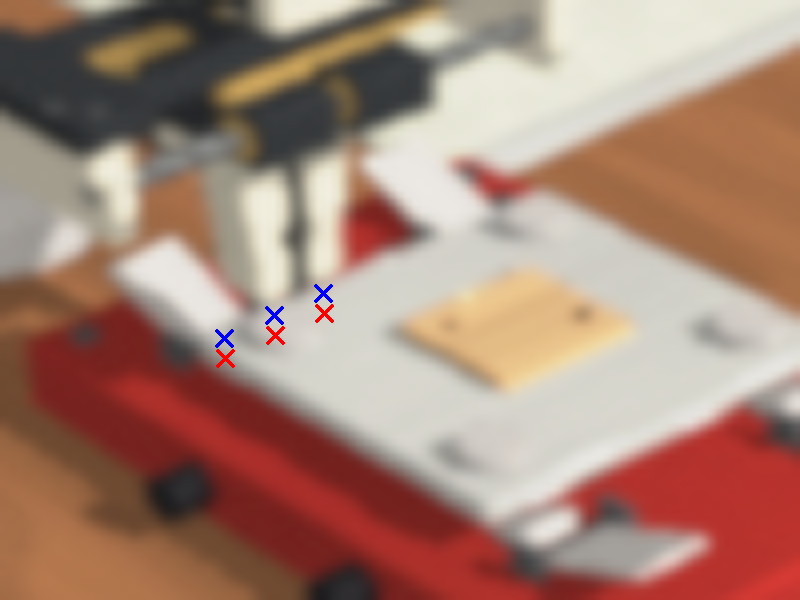

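The fingertips, with their bottom near (270,303), still stand a few mm above the boss, so shut tips are shorter than stated. I'll keep lowering by force.

drive_tool([
  [[-1, 0, 0, 0.008, 0], [-1, 0, 0, 0.01, 0]],
])

```text
time_s: 6.8
tcp_pos: [0.4986, 0.0999, 0.058]
eef_rot: [180.0, -0.0, -92.0]
contact_force: [0.1, 0.2, -1.0]
gripper_width: 0.0004
gripper_force: 0.0
```

drive_tool([
  [[-1, 0, 0, 0.008, 0], [-1, 0, 0, 0.008, 0]],
])

```text
time_s: 7.05
tcp_pos: [0.4986, 0.0998, 0.057]
eef_rot: [180.0, -0.0, -92.0]
contact_force: [0.3, 0.9, 0.4]
gripper_width: 0.0002
gripper_force: 0.0
```

drive_tool([
  [[-1, 0, 0, 0.008, 0], [-1, 0, 0, 0.008, 0]],
])

```text
time_s: 7.3
tcp_pos: [0.4986, 0.0998, 0.0561]
eef_rot: [180.0, -0.0, -92.0]
contact_force: [0.8, 0.0, 0.4]
gripper_width: 0.0004
gripper_force: 0.0
```

drive_tool([
  [[-1, 0, 0, 0.008, 0], [-1, 0, 0, 0.008, 0]],
])

```text
time_s: 7.55
tcp_pos: [0.4986, 0.0998, 0.0551]
eef_rot: [180.0, -0.0, -92.0]
contact_force: [-0.3, 0.6, -0.2]
gripper_width: 0.0003
gripper_force: 0.0
```

drive_tool([
  [[-1, 0, 0, 0.008, 0], [-1, 0, 0, 0.008, 0]],
])

```text
time_s: 7.8
tcp_pos: [0.4986, 0.0998, 0.0541]
eef_rot: [180.0, -0.0, -92.0]
contact_force: [0.5, 0.1, -0.1]
gripper_width: 0.0004
gripper_force: 0.0
```

drive_tool([
  [[-1, 0, 0, 0.008, 0], [-1, 0, 0, 0.008, 0]],
])

```text
time_s: 8.05
tcp_pos: [0.4986, 0.0999, 0.0532]
eef_rot: [180.0, -0.0, -92.0]
contact_force: [-0.0, 0.1, -1.0]
gripper_width: 0.0003
gripper_force: 0.0
```

```bash
python3 - <<'E'
from h import *
s=r.get_state()
im=capture("side")[:,:,::-1].copy(); x0,y0=245,165
cr=cv2.resize(im[y0:y0+50,x0:x0+64],None,fx=12.5,fy=12,interpolation=2)
t=s["tcp_pos"]
def dm(p,c):
    u=proj("side",[p])[0]; cv2.drawMarker(cr,(int((u[0]-x0+.5)*12.5),int((u[1]-y0+.5)*12)),c,1,14,2)
for ox in(-.021,0,.021): dm(t+[ox,0,-.0],(255,0,0))
for a in np.arange(0,6.28,.5): dm(np.array([.4987+.012*np.cos(a),.1005+.012*np.sin(a),.056]),(0,160,0))
cv2.imwrite("pics/s4.png",cr)
E
```

```text
(no output)
```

View pics/s4.png

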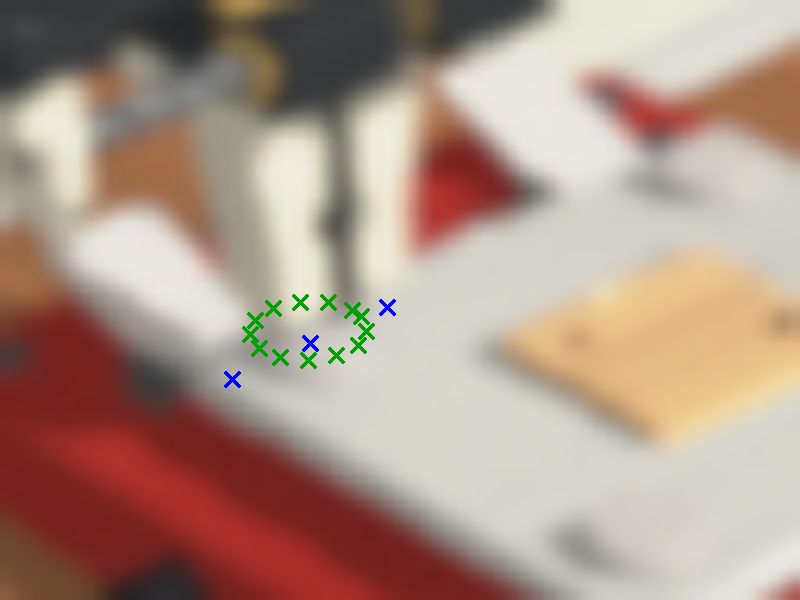

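The boss is visible near (320,345). The finger bottoms end near (300,315), still a few mm above it. I'll continue down.

drive_tool([
  [[-1, 0, 0, 0.008, 0], [-1, 0, 0, 0.008, 0]],
])

```text
time_s: 8.35
tcp_pos: [0.4986, 0.0998, 0.0522]
eef_rot: [180.0, -0.0, -92.0]
contact_force: [0.3, 0.1, 0.5]
gripper_width: 0.0007
gripper_force: 0.0
```

drive_tool([
  [[-1, 0, 0, 0.008, 0], [-1, 0, 0, 0.008, 0]],
])

```text
time_s: 8.6
tcp_pos: [0.4986, 0.0998, 0.0513]
eef_rot: [180.0, -0.0, -92.0]
contact_force: [0.5, 0.1, -0.3]
gripper_width: 0.0008
gripper_force: 0.0
```

drive_tool([
  [[-1, 0, 0, 0.008, 0], [-1, 0, 0, 0.008, 0]],
])

```text
time_s: 8.85
tcp_pos: [0.4986, 0.0999, 0.0503]
eef_rot: [180.0, -0.0, -92.0]
contact_force: [-0.7, 0.8, 0.6]
gripper_width: 0.0003
gripper_force: 0.0
```

drive_tool([
  [[-1, 0, 0, 0.008, 0], [-1, 0, 0, 0.008, 0]],
])

```text
time_s: 9.1
tcp_pos: [0.4986, 0.0999, 0.0493]
eef_rot: [180.0, -0.0, -92.0]
contact_force: [0.0, 0.1, -0.3]
gripper_width: 0.0008
gripper_force: 0.0
```

drive_tool([
  [[-1, 0, 0, 0.008, 0], [-1, 0, 0, 0.008, 0]],
])

```text
time_s: 9.35
tcp_pos: [0.4986, 0.0998, 0.0484]
eef_rot: [180.0, -0.0, -92.0]
contact_force: [0.3, 0.2, -0.6]
gripper_width: 0.0005
gripper_force: 0.0
```

drive_tool([
  [[-1, 0, 0, 0.008, 0], [-1, 0, 0, 0.008, 0]],
])

```text
time_s: 9.6
tcp_pos: [0.4986, 0.0999, 0.0474]
eef_rot: [180.0, -0.0, -92.0]
contact_force: [-0.8, 0.3, -0.1]
gripper_width: 0.0003
gripper_force: 0.0
```

```bash
python3 - <<'E'
from h import *
s=r.get_state(); print(s["tcp_pos"],s["contact_force"],s["moment"])
im=capture("side")[:,:,::-1].copy(); x0,y0=245,165
a=cv2.resize(im[y0:y0+50,x0:x0+50],(400,400),interpolation=2)
b=cv2.resize(capture("wrist")[:,:,::-1][150:300,205:355],(400,400),interpolation=2)
cv2.imwrite("pics/s5.png",np.hstack([a,b]))
E
```

```text
[0.49857033 0.09985615 0.04742001] [-0.79053777  0.29956444 -0.05223814] [ 0.09806346 -0.07084922 -0.02681143]
```

View pics/s5.png

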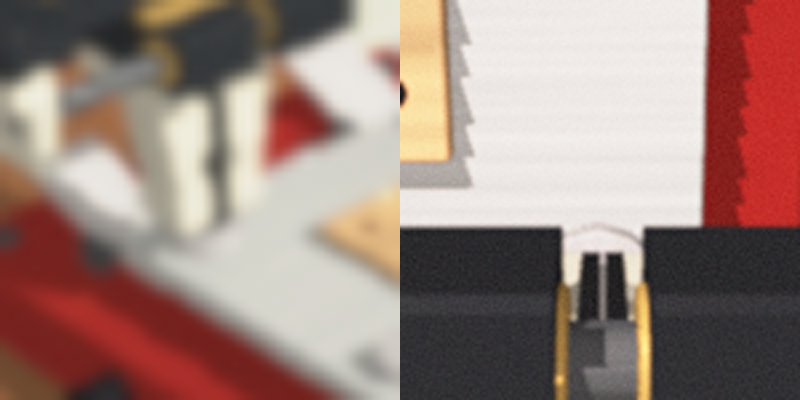

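The fingers are centred on the boss and almost touching it: the tip is at (185,235) in the side crop and the boss is centred in the wrist view.

drive_tool([
  [[-1, 0, 0, 0.008, 0], [-1, 0, 0, 0.008, 0]],
])

```text
time_s: 9.95
tcp_pos: [0.4986, 0.0999, 0.0465]
eef_rot: [180.0, -0.0, -92.0]
contact_force: [-0.1, -0.1, 0.1]
gripper_width: 0.0006
gripper_force: 0.0
```

drive_tool([
  [[-1, 0, 0, 0.008, 0], [-1, 0, 0, 0.008, 0]],
])

```text
time_s: 10.2
tcp_pos: [0.4986, 0.0998, 0.0455]
eef_rot: [180.0, -0.0, -92.0]
contact_force: [-0.3, -0.3, 0.1]
gripper_width: 0.0005
gripper_force: 0.0
```

drive_tool([
  [[-1, 0, 0, 0.006, 0], [-1, 0, 0, 0.006, 0]],
])

```text
time_s: 10.45
tcp_pos: [0.4986, 0.0999, 0.0448]
eef_rot: [180.0, -0.0, -92.0]
contact_force: [0.9, 1.0, 0.0]
gripper_width: 0.0006
gripper_force: 0.0
```

drive_tool([
  [[-1, 0, 0, 0.008, 0], [-1, 0, 0, 0.008, 0]],
])

```text
time_s: 10.7
tcp_pos: [0.4987, 0.0999, 0.0444]
eef_rot: [-180.0, 0.0, -92.0]
contact_force: [-2.0, 0.2, 5.8]
gripper_width: 0.0006
gripper_force: 3.0
```

drive_tool([
  [[-1, 0, 0, 0.008, 0], [-1, 0, 0, 0.008, 0]],
])

```text
time_s: 10.95
tcp_pos: [0.4988, 0.0999, 0.0443]
eef_rot: [-180.0, 0.0, -91.9]
contact_force: [-6.0, 0.2, 15.9]
gripper_width: 0.0007
gripper_force: 8.0
```

Corner a is firm: 16 N with about 0.1 mm of sinking. Boss contact is at TCP z ≈ 44.5 mm. Next is corner_b, along tool -y.

drive_tool([
  [[-1, 0, 0, -0.12, 0], [-1, 0, -0.45, -0.12, 0], [-1, 0, -0.917, -0.12, 0], [-1, 0, -0.917, -0.08, 0], [-1, 0, -0.917, -0.03, 0]],
])

```text
time_s: 11.58
tcp_pos: [0.6082, 0.0958, 0.046]
eef_rot: [179.9, -0.0, -92.0]
contact_force: [-0.2, -0.4, -1.1]
gripper_width: 0.0004
gripper_force: 0.0
```

drive_tool([
  [[-1, 0, 0, 0.008, 0], [-1, 0, 0, 0.008, 0]],
])

```text
time_s: 11.82
tcp_pos: [0.608, 0.0963, 0.0459]
eef_rot: [-180.0, 0.0, -91.9]
contact_force: [0.4, 0.2, 0.6]
gripper_width: 0.0003
gripper_force: 0.0
```

drive_tool([
  [[-1, 0, 0, 0.008, 0], [-1, 0, 0, 0.008, 0]],
])

```text
time_s: 12.08
tcp_pos: [0.6086, 0.0963, 0.0449]
eef_rot: [-180.0, 0.0, -91.9]
contact_force: [0.1, 0.0, -0.3]
gripper_width: 0.0001
gripper_force: 0.0
```

drive_tool([
  [[-1, 0, 0, 0.006, 0], [-1, 0, 0, 0.006, 0]],
])

```text
time_s: 12.32
tcp_pos: [0.6087, 0.0962, 0.0444]
eef_rot: [-180.0, 0.0, -92.0]
contact_force: [-2.7, 0.1, 5.0]
gripper_width: 0.0007
gripper_force: 2.6
```

drive_tool([
  [[-1, 0, 0, 0.008, 0], [-1, 0, 0, 0.008, 0]],
])

```text
time_s: 12.58
tcp_pos: [0.6087, 0.0962, 0.0443]
eef_rot: [-180.0, 0.0, -91.9]
contact_force: [-5.7, 0.5, 12.7]
gripper_width: 0.0006
gripper_force: 6.3
```

Corner b is firm. Now corner_c, along tool +x.

drive_tool([
  [[-1, 0, 0, -0.12, 0], [-1, 0.45, 0, -0.12, 0], [-1, 0.833, 0, -0.12, 0], [-1, 0.833, 0, -0.08, 0], [-1, 0.833, 0, -0.025, 0]],
])

```text
time_s: 13.2
tcp_pos: [0.6057, -0.0038, 0.0462]
eef_rot: [-179.9, 0.0, -92.0]
contact_force: [-0.5, 0.9, 0.1]
gripper_width: 0.0007
gripper_force: 0.0
```

drive_tool([
  [[-1, 0, 0, 0.008, 0], [-1, 0, 0, 0.008, 0]],
])

```text
time_s: 13.45
tcp_pos: [0.6053, -0.003, 0.0449]
eef_rot: [180.0, -0.0, -91.9]
contact_force: [-0.2, -0.3, -0.2]
gripper_width: 0.0007
gripper_force: 0.0
```

drive_tool([
  [[-1, 0, 0, 0.008, 0], [-1, 0, 0, 0.008, 0]],
])

```text
time_s: 13.7
tcp_pos: [0.6055, -0.0031, 0.0444]
eef_rot: [-180.0, 0.0, -91.9]
contact_force: [-1.2, 2.6, 3.6]
gripper_width: 0.0006
gripper_force: 1.8
```

drive_tool([
  [[-1, 0, 0, 0.008, 0], [-1, 0, 0, 0.008, 0]],
])

```text
time_s: 13.95
tcp_pos: [0.6055, -0.0031, 0.0444]
eef_rot: [-179.9, 0.0, -91.9]
contact_force: [-5.7, 3.6, 11.7]
gripper_width: 0.0008
gripper_force: 5.6
```

Corner c is firm. Now I'll feel corner_d to confirm.

drive_tool([
  [[-1, 0, 0, -0.12, 0], [-1, 0, 0.45, -0.12, 0], [-1, 0, 0.917, -0.12, 0], [-1, 0, 0.917, -0.08, 0], [-1, 0, 0.917, -0.025, 0]],
])

```text
time_s: 14.58
tcp_pos: [0.4962, 0.0004, 0.0469]
eef_rot: [-179.9, 0.0, -91.9]
contact_force: [0.2, 0.7, 0.5]
gripper_width: 0.0005
gripper_force: 0.0
```

drive_tool([
  [[-1, 0, 0, 0.008, 0], [-1, 0, 0, 0.008, 0]],
])

```text
time_s: 14.82
tcp_pos: [0.4958, -0.0001, 0.0448]
eef_rot: [180.0, -0.0, -92.0]
contact_force: [0.5, 0.4, -0.4]
gripper_width: 0.0005
gripper_force: 0.0
```

drive_tool([
  [[-1, 0, 0, 0.008, 0], [-1, 0, 0, 0.008, 0]],
])

```text
time_s: 15.08
tcp_pos: [0.4957, -0.0, 0.0443]
eef_rot: [-180.0, -0.0, -92.0]
contact_force: [0.4, -1.3, 2.9]
gripper_width: 0.0006
gripper_force: 1.3
```

drive_tool([
  [[-1, 0, 0, 0.008, 0], [-1, 0, 0, 0.008, 0]],
])

```text
time_s: 15.32
tcp_pos: [0.4957, -0.0001, 0.0435]
eef_rot: [-180.0, -0.0, -91.9]
contact_force: [0.3, -2.2, 4.9]
gripper_width: 0.0004
gripper_force: 2.6
```

drive_tool([
  [[-1, 0, 0, 0.008, 0], [-1, 0, 0, 0.008, 0]],
])

```text
time_s: 15.58
tcp_pos: [0.4956, -0.0002, 0.0427]
eef_rot: [-180.0, -0.0, -91.9]
contact_force: [-1.1, -2.7, 7.8]
gripper_width: 0.0006
gripper_force: 3.6
```

drive_tool([
  [[-1, 0, 0, 0.008, 0], [-1, 0, 0, 0.008, 0]],
])

```text
time_s: 15.82
tcp_pos: [0.4954, -0.0003, 0.0418]
eef_rot: [-180.0, -0.0, -91.9]
contact_force: [-1.1, -2.7, 9.6]
gripper_width: 0.001
gripper_force: 4.6
```

Corner d is slack: it sank 2.5 mm at 9.6 N, while a, b and c held. I'll release it and move over shim_d's tab.

drive_tool([
  [[-1, 0, 0, -0.1, 0], [-1, 0, 0, -0.2, 0], [-1, 0.56, 0, -0.2, 0], [-1, 0.56, 0, -0.2, 0], [-1, 0.56, 0, -0.12, 0]],
])

```text
time_s: 16.45
tcp_pos: [0.4935, -0.0674, 0.0563]
eef_rot: [-179.9, 0.0, -92.0]
contact_force: [0.5, -0.1, -0.7]
gripper_width: 0.0004
gripper_force: 0.0
```

```bash
python3 - <<'E'
from h import *
s=r.get_state(); print(s["tcp_pos"],s["contact_force"])
im=capture("side")[:,:,::-1].copy()
a=cv2.resize(im[175:255,255:345],(450,400),interpolation=2)
b=cv2.resize(capture("top")[:,:,::-1][130:240,260:350],(327,400),interpolation=2)
cv2.imwrite("pics/s6.png",np.hstack([a,b]))
E
```

```text
[ 0.49353366 -0.06736566  0.05628804] [ 0.49835638 -0.12064762 -0.65940113]
```

View pics/s6.png

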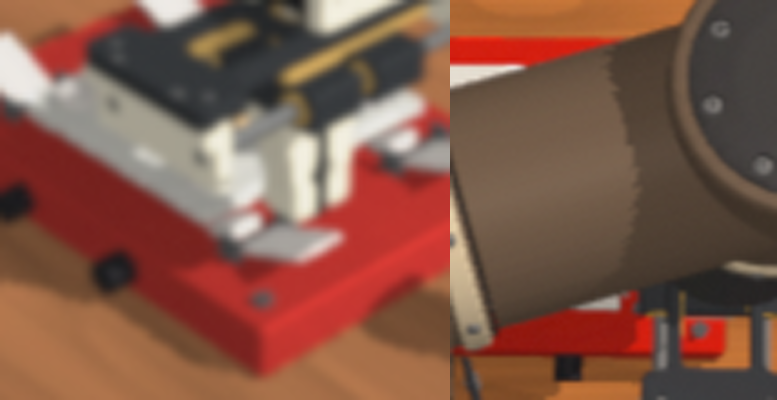

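The fingers hang just above the shim_d tab, near (295,240) in the crop, and the gripper body is clear. I'll press down.

drive_tool([
  [[-1, 0, 0, 0.06, 0], [-1, 0, 0, 0.1, 0], [-1, 0, 0, 0.1, 0]],
])

```text
time_s: 16.92
tcp_pos: [0.4926, -0.0669, 0.0431]
eef_rot: [179.9, -0.0, -91.9]
contact_force: [-0.5, 0.1, 0.2]
gripper_width: 0.0004
gripper_force: 0.0
```

drive_tool([
  [[-1, 0, 0, 0.012, 0], [-1, 0, 0, 0.024, 0], [-1, 0, 0, 0.024, 0]],
])

```text
time_s: 17.3
tcp_pos: [0.4929, -0.0672, 0.0408]
eef_rot: [180.0, -0.0, -92.0]
contact_force: [-0.8, 0.0, -0.3]
gripper_width: 0.0003
gripper_force: 0.0
```

drive_tool([
  [[-1, 0, 0, 0.012, 0], [-1, 0, 0, 0.024, 0], [-1, 0, 0, 0.024, 0]],
])

```text
time_s: 17.68
tcp_pos: [0.4932, -0.0674, 0.0382]
eef_rot: [-180.0, -0.0, -91.9]
contact_force: [-0.8, -1.7, 4.0]
gripper_width: 0.0006
gripper_force: 1.7
```

drive_tool([
  [[-1, 0, 0, 0.012, 0], [-1, 0, 0, 0.024, 0], [-1, 0, 0, 0.024, 0]],
])

```text
time_s: 18.05
tcp_pos: [0.4933, -0.0674, 0.0354]
eef_rot: [-180.0, -0.0, -91.9]
contact_force: [-0.4, -1.7, 4.6]
gripper_width: 0.0004
gripper_force: 1.9
```

drive_tool([
  [[-1, 0, 0, 0.012, 0], [-1, 0, 0, 0.024, 0], [-1, 0, 0, 0.024, 0]],
])

```text
time_s: 18.42
tcp_pos: [0.4934, -0.0674, 0.0325]
eef_rot: [-180.0, -0.0, -91.9]
contact_force: [0.3, -1.5, 4.7]
gripper_width: 0.0007
gripper_force: 1.9
```

drive_tool([
  [[-1, 0, 0, 0.012, 0], [-1, 0, 0, 0.024, 0], [-1, 0, 0, 0.024, 0]],
])

```text
time_s: 18.8
tcp_pos: [0.4933, -0.0674, 0.0295]
eef_rot: [-180.0, -0.0, -92.0]
contact_force: [0.3, -2.1, 4.6]
gripper_width: 0.0008
gripper_force: 1.9
```

drive_tool([
  [[-1, 0, 0, 0.012, 0], [-1, 0, 0, 0.022, 0], [-1, 0, 0, 0.022, 0]],
])

```text
time_s: 19.18
tcp_pos: [0.4932, -0.0674, 0.0268]
eef_rot: [-180.0, -0.0, -92.0]
contact_force: [0.2, -3.1, 4.8]
gripper_width: 0.0006
gripper_force: 2.0
```

drive_tool([
  [[-1, 0, 0, 0.012, 0], [-1, 0, 0, 0.02, 0], [-1, 0, 0, 0.02, 0]],
])

```text
time_s: 19.55
tcp_pos: [0.4932, -0.0674, 0.0244]
eef_rot: [-180.0, -0.0, -92.0]
contact_force: [1.2, -3.7, 3.7]
gripper_width: 0.0002
gripper_force: 2.2
```

drive_tool([
  [[-1, 0, 0, 0.008, 0], [-1, 0, 0, 0.012, 0], [-1, 0, 0, 0.012, 0]],
])

```text
time_s: 19.92
tcp_pos: [0.4932, -0.0674, 0.0232]
eef_rot: [-180.0, -0.0, -92.0]
contact_force: [-0.4, -3.4, 8.6]
gripper_width: 0.0004
gripper_force: 4.1
```

Now pressing firmly until it bottoms out.

drive_tool([
  [[-1, 0, 0, 0.008, 0], [-1, 0, 0, 0.008, 0]],
])

```text
time_s: 20.18
tcp_pos: [0.4933, -0.0674, 0.0229]
eef_rot: [-179.9, -0.0, -91.9]
contact_force: [-2.4, -4.1, 16.3]
gripper_width: 0.0006
gripper_force: 8.2
```

drive_tool([
  [[-1, 0, 0, 0.008, 0], [-1, 0, 0, 0.008, 0]],
])

```text
time_s: 20.42
tcp_pos: [0.4934, -0.0674, 0.0227]
eef_rot: [-179.9, -0.0, -91.9]
contact_force: [-6.4, -2.3, 24.7]
gripper_width: 0.0004
gripper_force: 12.6
```

drive_tool([
  [[-1, 0, 0, -0.1, 0], [-1, 0, 0, -0.5, 0], [-1, 0, 0, -1, 0], [-1, -0.9, 0, -1, 0], [-1, -0.9, 0, -1, 0]],
])

```text
time_s: 21.05
tcp_pos: [0.4965, 0.0425, 0.1417]
eef_rot: [-179.9, 0.1, -92.0]
contact_force: [0.1, -1.4, -0.2]
gripper_width: 0.0003
gripper_force: 0.0
```

drive_tool([
  [[-1, -0.4, 0, -0.4, 0], [-1, -0.4, 0, -0.4, 0], [-1, -0.4, 0, -0.4, 0]],
])

```text
time_s: 21.42
tcp_pos: [0.4977, 0.0893, 0.1886]
eef_rot: [180.0, 0.0, -91.9]
contact_force: [-0.7, -0.1, -1.1]
gripper_width: 0.0006
gripper_force: 0.0
```

```bash
python3 - <<'E'
from h import *
s=r.get_state(); print(s["tcp_pos"],s["contact_force"])
im=capture("side")[:,:,::-1].copy()
a=cv2.resize(im[165:245,230:370],(800,340),interpolation=2)[:,:400+80]
a=cv2.resize(im[165:245,230:370],(420,400),interpolation=2)
b=cv2.resize(capture("wrist")[:,:,::-1][0:320,100:400],(375,400),interpolation=2)
cv2.imwrite("pics/s7.png",np.hstack([a,b]))
E
```

```text
[0.49773946 0.08933102 0.18861   ] [-0.69064339 -0.07294657 -1.11542833]
```

View pics/s7.png

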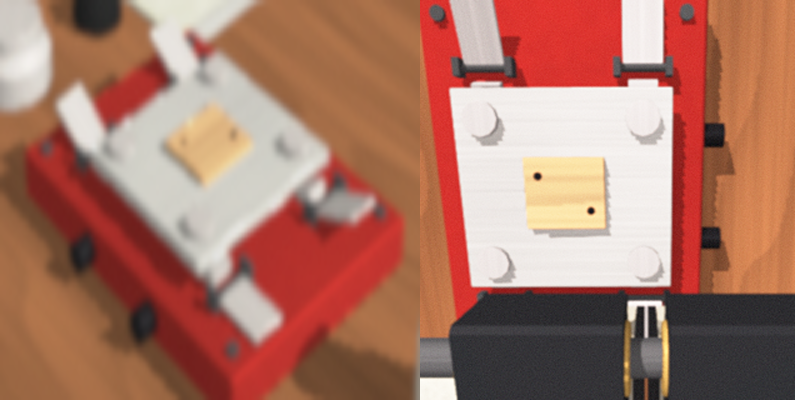

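The last picture shows tab d flat on the bed: (250,310) in the side half, bright with no shadow at (642,30) in the wrist half. The other three tabs still stand and the plate is in place, so I'm handing in.

```bash
python3 -c "
from plant import job
print(job.close_job())"
```

```text
the job is handed in; nothing more can be done
None
```

Corner d (right front) was the one that rocked; I pressed its shim tab flat (it stopped moving at about 25 N), left the other three tabs standing and the plate in place, and handed the job in at about 21.5 s.

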